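# Close up the restored tool chest

## Robot

A 6-joint arm with a two-finger parallel gripper is mounted at the origin on the work surface. World frame = base frame: x ahead of the robot, y to its left, z up, the work surface at z = 0. Lengths are in m, angles in rad, forces in N, time in s.
With the tool pointing down it reaches from about 0.25 to 0.775 m from the base axis. Payload 4 kg.
Tool frame: the origin (TCP) lies midway between the tips of the shut fingers; the grasp point (between the pads) lies 19 mm behind it; y points along the fingers, x is the direction in which the jaws open and shut, and the axes are right-handed (so a half turn about y gives the same grasp; the last joint's range is limited). The gripper opens to 94 mm and grips with 3 to 60 N. Pads are 16 mm wide; open, the fingers measure 119 mm over their backs; the gripper's body (75 mm by 177 mm) begins 78 mm behind the grasp point.
Start: joints at [1.091, 0.087, 1.371, -0, 1.684, -0.103], TCP at [0.202, 0.511, 0.206] pointing down, gripper open.
Joint ranges: [-3.1, 3.1], [-0.76, 2.03], [0.27, 2.55], [-1.08, 4.22], [0.17, 2.65], [-2.57, 2.57]. Speed limits (rad/s): [2.79, 2.79, 3.14, 3.14, 3.14, 3.14].

## Interface

Orientations are given as [roll, pitch, yaw] about the fixed x, y, z axes, in that order (R = Rz(yaw) Ry(pitch) Rx(roll)).
In Python, from bench import robot gives the robot as it stands.
- The arm moves only by the shell command python3 -m creep 'ROWS'. ROWS is JSON, a list of rows, each a list of 7 numbers: the shift along the tool's x, y, z in mm, then the turn, a rotation vector about the tool's x, y, z in degrees, then the closure in counts, from 0 (fully open) to 255 (shut). A call has 1 to 5 rows; each row is the pose to reach, as a shift and turn from the pose commanded when the call began, along the tool's axes at that moment; what a row does not reach only later rows make up. A row lasts 1/8 s, in which the tool goes at most 62.5 mm and 10.7 degrees, less where a joint would pass 70% of its speed; a pose out of reach is approached as far as the arm can. A call with a gripper value outside its range is refused whole. The fingers move at their own pace and stop on an object; the grip force is fixed at half the most. Time passes only in rows, so rows that repeat a pose let the fingers close. It gives the time, the measured TCP pose, the force and the opening at its end, in the units of the state.
- robot.get_obs(): the state, without advancing time (a new reading comes with each control period).
- robot.snapshot(name): name is "scene" or "top"; returns a dict with "color" (420x560x3 uint8, blue, green, red), "fx", "fy", "cx", "cy" (pixels), "world_from_camera" (4x4, takes a point from camera to world coordinates). Camera axes: x right, y down, z forward; pixel columns grow to the right and rows downward; lengths in m; the calibration is good to about 2 mm. A picture is of the moment at which its call begins. There is no depth.
- robot.close_job(): hands the job in, once; it reports no verdict.
Trained networks look in the newest picture that a camera, given by its name, has taken for a name from the list of things; names that differ only in an ending like _2 or _b are one class to them, and where a whole thing is asked for, a point or a joint stands for the part that bears it (a point fixed in the world has none). Each returns a list of dicts, best first, with "p" (0 to 1); they miss things now and then, are a little off and sometimes report something else, mostly with a low value. They report only what shows in the picture. A call takes as long as a camera call. They do not tell look-alikes from the thing itself.
- robot.spot_in(name, camera): "point" ([x, y, z] in m, in world coordinates, good to about 4 mm: the middle of the surface that is visible of it).
- robot.landmark_of(name, camera): "point" ([x, y, z] in m, in world coordinates, good to about 4 mm: a listed point, or the origin of a listed thing).
The state is a dict: "time": time; "joint_positions": joint angles; "qvel": joint speeds; "joint_torque": joint torques, N m; "tool_pos": TCP position; "ee_rot": TCP orientation; "wrist_force": force on the tool from outside, world axes, zero at the start; "wrist_torque": the same for the moment, N m; "width": finger opening in m.
Only numpy, scipy, OpenCV 4.12 (cv2) and the standard library are available. Lean on these libraries where they do the work, as an engineer would, in place of code of your own. Each camera call takes 0.05 s, during which the arm holds its last target.

## Task

Close up the restored tool chest: push its drawer fully home, then draw the tall dark front panel with the brass lock plate out of the boards leaning against the oak baulk, leaving the other boards leaning there. Lower the panel gently, without dropping it, down the grooves at the front of the chest until it stands on the bottom, lock plate up and facing outwards, then shut the lid fully over it. Leave everything else on the bench where it is.

Things in the scene. Friction and masses are not known exactly. Their poses are not given: they have to be found in the camera images.
- chest: dark wooden tool chest, fixed; 150 mm deep (x), 226 wide (y), rim at 176 mm. Origin: centre of its underside; x points from its open front (face at x = -75 mm) to its back, y to the left for one facing along x, z up. Below, a drawer; above it an open till (floor at z = 86, a low strip up to 100 mm at x = -45; finger room above, back to the rear wall at x = 65 mm)
- groove_mouth (a point): mid-point between the two upright grooves for the front panel, at the rim (chest frame -62.5, 0, 176 mm); axes as the chest's. Grooves 13 mm wide along x (about 8 mm more at the very top, flared over 18 mm); 200 mm between groove bottoms, 180 between the beads; the panel stands on the bottom board at z = 14 mm, its top then 2 mm below the rim
- drawer (a joint): opening of the chest's drawer in m: 0 = fully home, 0.075 = fully out; slides along the chest's -x; stiff-running, about 2 N; stays where it is left. While it stands open it blocks the grooves
- drawer_front (a point): centre of the outer face of the drawer's front (174 mm wide, 58 mm high, its lower edge 18 mm and this point 47 mm above the bench; flush pull, nothing stands out); axes as the chest's. When home, this face is 25 mm behind the chest's front face
- lid (a joint): opening angle of the chest's lid in rad: 0 = shut, about 1.57 = upright; friction hinge along the top of the chest's back, 0.45 N m, stays at any angle and must be pushed all the way down (a push of 2 to 7 N near the free edge)
- hinge_line (a point): middle of the lid's hinge line (chest frame x = 75 mm, y = 0, z = 176 mm); axes as the chest's
- lid_edge (a point): middle of the lid's free edge, half-way through its 12 mm thickness, 158 mm from the hinge; lid 230 mm wide, underside level with the hinge line; a lip 7 mm thick hangs 12 mm below the free edge. Own axes: x from free edge to hinge, y along the hinge, z out of the lid's outer face
- front_panel_mid (a point): centre of the front panel: dark mahogany, 190 wide (own x), 10 mm thick (own y), 160 high (own z, up), 0.14 to 0.28 kg; the only tall board of the stack, at least 60 mm taller than the rest. Its show face looks along own +y, in the stack away from the baulk. Boards lean at 0.25 rad, flat against each other; the panel has one to three boards in front of it and behind it
- lock_plate (a point): brass lock plate (26 by 34 mm, flush) on the show face of the front panel: 116 mm above its lower edge, 5 mm from its mid-plane; axes as the panel's
- baulk: squared oak baulk bolted to the bench, 300 mm long (own x), 80 mm wide (own y), 78 mm high; origin: centre of its underside; the five boards lean against the upper edge of its +y side, feet on the bench
- pine_board_mid (a point): centre of a pale pine board, 180 x 10 x 96 mm (own x width, y thickness, z height), leaning in the stack; stays leaning
- ply_board_mid (a point): centre of a plywood board, 160 x 10 x 100 mm, axes alike, leaning in the stack; stays leaning
- green_board_mid (a point): centre of a green painted board, 170 x 10 x 92 mm, axes alike, leaning in the stack; stays leaning
- white_board_mid (a point): centre of a white painted board, 150 x 10 x 98 mm, axes alike, leaning in the stack; stays leaning
- brush_pot: black pot with brush handles, 92 mm across, 185 mm high over all; origin: centre of its underside; bystander
- tape_roll: green roll of tape lying flat, 104 mm across, 25 mm high; origin: centre of its underside; bystander
- handscrew: wooden handscrew clamp lying flat, jaws 170 mm long, 36 mm high; origin: centre of its underside; bystander
- cork_block: cork sanding block, 110 x 62 x 30 mm; origin: centre of its underside; bystander
- mallet: joiner's mallet lying down, 280 mm long, head 85 mm high; origin on the bench below the handle's head end; bystander
- smoother: iron smoothing plane, 200 x 56 mm, 95 mm high; origin: centre of its sole; bystander
There are look-alikes about, which are no part of the job. Leave any purple look-alike of the part that bears ply_board_mid alone.

How it is judged:
On the way, in this order (a step that is already met when the one before it is completed fails the run):
1. the drawer is pushed fully home (within 4 mm) (value of joint drawer below 0.004 m), for 0.2 s.
2. the front panel is drawn clear above the stack (centre at least 180 mm above the bench) with the other boards still leaning (height (world z) of front_panel_mid above 0.18 m and angle between each of pine_board_mid, ply_board_mid, green_board_mid, white_board_mid's own z axis and vertical below 0.6 rad and distance of each of pine_board_mid, ply_board_mid, green_board_mid, white_board_mid from where it was at the start of the episode below 0.03 m), for 0.2 s.
3. the front panel stands in the grooves on the chest's bottom, upright, lock plate outwards (x of front_panel_mid in the frame of chest between -0.0675 and -0.0575 m and y of front_panel_mid in the frame of chest between -0.008 and 0.008 m and z of front_panel_mid in the frame of chest between 0.089 and 0.099 m and angle between the z axis of front_panel_mid and the z axis of chest, either way round below 0.08 rad and x of lock_plate in the frame of chest below -0.0625 m and value of joint drawer below 0.004 m), for 0.2 s.
4. the lid is shut (value of joint lid below 0.04 rad), for 0.2 s.
At the end, for the whole second after the job is handed in: drawer home within 4 mm, lid shut within 0.04 rad; panel at rest in the grooves: centred within 5 mm fore-and-aft, 8 mm sideways, 5 mm in height, upright within 0.08 rad, lock plate outwards; other boards still lean (under 0.6 rad, moved under 30 mm); bystanders moved under 30 mm (all of step 3 and value of joint lid below 0.04 rad and linear speed of front_panel below 0.02 m/s and angle between each of pine_board_mid, ply_board_mid, green_board_mid, white_board_mid's own z axis and vertical below 0.6 rad and distance of each of pine_board_mid, ply_board_mid, green_board_mid, white_board_mid, brush_pot, tape_roll, handscrew, cork_block, mallet, smoother from where it was at the start of the episode below 0.03 m); the robot touches nothing.
It fails at once if one of the other boards topples (more than 0.7 rad from upright) (angle between any of pine_board_mid, ply_board_mid, green_board_mid, white_board_mid's own z axis and vertical above 0.7 rad).
It fails at once if another board is dragged or lifted more than 50 mm from its place (distance of any of pine_board_mid, ply_board_mid, green_board_mid, white_board_mid from where it was at the start of the episode above 0.05 m).
It fails at once if the front panel is dropped: faster than 0.7 m/s while over or in the grooves (within 30 mm sideways of them) (linear speed of front_panel above 0.7 m/s and horizontal distance between front_panel_mid and groove_mouth below 0.03 m).
It fails at once if a bystander on the bench is knocked more than 30 mm away (distance of any of brush_pot, tape_roll, handscrew, cork_block, mallet, smoother from where it was at the start of the episode above 0.03 m).
It also fails if it takes over 69 s, if anything falls off the work surface, if the arm or the gripper's body presses on something with over 40 N, if the wrist force passes 120 N, or if a joint passes its speed limit or range.

## Working session

There is one attempt and no reset: what is moved stays moved. The work goes in short steps, Python scripts to look and compute and a shell command to move; the robot and the scene stay as the last step left them, time stands still between calls to the robot, and variables do not carry over. Pictures are saved under pics/ and viewed, and the job is handed in when it is done.

```bash
ls; mkdir -p pics
python3 - <<'E'
from bench import robot
import cv2
o=robot.get_obs(); print(o)
for c in ("scene","top"):
    s=robot.snapshot(c); cv2.imwrite(f"pics/{c}0.png",s["color"])
    print(c,s["fx"],s["cx"],s["cy"],s["world_from_camera"])
E
```

```text
pics
{'time': 0.0, 'joint_positions': array([ 1.09086654e+00,  8.79111803e-02,  1.37225570e+00, -2.99103795e-05,
        1.68355886e+00, -1.03111986e-01]), 'qvel': array([-0.00092599,  0.00032208,  0.0007937 , -0.00059115, -0.00020495,
        0.00101854]), 'joint_torque': array([-6.65041589e-04, -3.40168369e+01, -3.02429616e+01,  7.17896177e-02,
        3.27316881e-02, -1.55863768e-04]), 'tool_pos': array([0.20214824, 0.51092044, 0.20432737]), 'ee_rot': array([-1.57060634,  0.00212482,  1.1939754 ]), 'wrist_force': array([ 0.64619217, -0.43736712, -0.44515036]), 'wrist_torque': array([ 0.05480023,  0.03080092, -0.00790368]), 'width': 0.09426774694626586}
scene 469.0238539049435 276.6788423872192 206.88410242169874 [[ 0.46000371  0.67096242 -0.58155483  1.49089606]
 [ 0.88788265 -0.34183214  0.30792074 -0.50664507]
 [ 0.00780911 -0.65799713 -0.75297995  1.37866786]
 [ 0.          0.          0.          1.        ]]
top 481.63829413305535 286.9785338164984 217.70338993624304 [[-0.01042907 -0.98125726  0.19241991  0.23919931]
 [-0.99977784  0.0067075  -0.01998218 -0.00362379]
 [ 0.018317   -0.19258555 -0.98110922  1.61088281]
 [ 0.          0.          0.          1.        ]]
```

View pics/scene0.png

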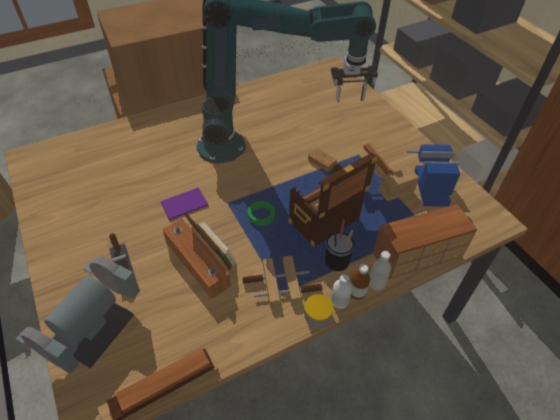

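View pics/top0.png

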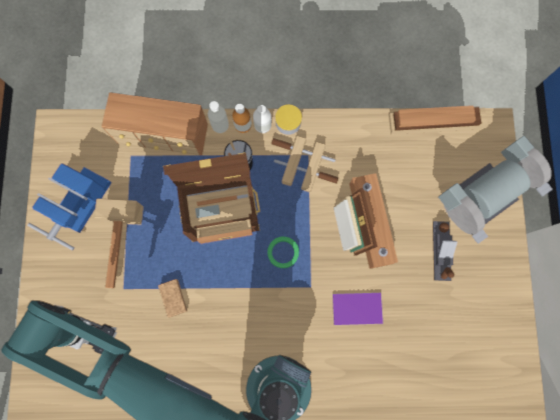

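Run:
```python
from bench import robot
import numpy as np
for n in "chest groove_mouth drawer_front hinge_line lid_edge front_panel_mid lock_plate baulk pine_board_mid ply_board_mid green_board_mid white_board_mid brush_pot tape_roll handscrew cork_block mallet smoother".split():
    for c in ("scene","top"):
        r=robot.landmark_of(n,c)
        print(n,c,[(np.round(d["point"],4).tolist(),round(d["p"],2)) for d in r])
print(robot.get_obs()["time"])
```

```text
chest scene [([0.5682, 0.1824, 0.003], 0.77)]
chest top [([0.5663, 0.1837, -0.0013], 0.59)]
groove_mouth scene [([0.5011, 0.1764, 0.1741], 0.6)]
groove_mouth top [([0.5036, 0.1794, 0.1738], 0.78), ([0.4616, 0.5288, 0.0021], 0.26)]
drawer_front scene [([0.4841, 0.1714, 0.0473], 0.51)]
drawer_front top [([0.4806, 0.173, 0.0491], 0.78)]
hinge_line scene [([0.6386, 0.1976, 0.176], 0.78), ([0.5228, -0.2651, 0.1099], 0.67)]
hinge_line top []
lid_edge scene [([0.6516, 0.1994, 0.3327], 0.93)]
lid_edge top [([0.6501, 0.1972, 0.3329], 0.76)]
front_panel_mid scene [([0.5204, -0.2616, 0.0775], 0.68)]
front_panel_mid top [([0.5246, -0.2626, 0.079], 0.94), ([0.4828, 0.1709, 0.0454], 0.24)]
lock_plate scene [([0.5198, -0.2653, 0.1098], 0.51)]
lock_plate top [([0.5174, -0.268, 0.1121], 0.75)]
baulk scene [([0.5325, -0.312, -0.001], 0.6)]
baulk top [([0.5284, -0.3163, 0.0012], 0.93)]
pine_board_mid scene [([0.5317, -0.2636, 0.0483], 0.55)]
pine_board_mid top [([0.4359, -0.0169, -0.0016], 0.68)]
ply_board_mid scene [([0.246, -0.2614, 0.0091], 0.8), ([0.5282, -0.2315, 0.0476], 0.48), ([0.2909, 0.3382, 
[... 370 characters left out ...]
, 0.1249, -0.0013], 0.51)]
brush_pot scene [([0.7538, 0.1317, -0.0011], 0.62)]
brush_pot top [([0.7473, 0.1266, -0.001], 0.72)]
tape_roll scene [([0.4344, -0.0192, 0.0009], 0.69)]
tape_roll top [([0.435, -0.0202, -0.0035], 0.86)]
handscrew scene [([0.7403, -0.0896, 0.0011], 0.72)]
handscrew top [([0.7413, -0.0951, -0.0027], 0.78)]
cork_block scene [([0.2905, 0.3407, 0.0006], 0.56)]
cork_block top [([0.2899, 0.3445, -0.0019], 0.58)]
mallet scene [([0.4641, 0.5296, -0.0026], 0.81), ([0.5196, -0.263, 0.0802], 0.31)]
mallet top [([0.4611, 0.5298, 0.0034], 0.75), ([0.4814, 0.1717, 0.046], 0.31)]
smoother scene [([0.4345, -0.5497, 0.0012], 0.82)]
smoother top [([0.4419, -0.5542, 0.003], 0.76)]
1.9
```

The scene view shows the chest at about (330,205), with its lid up. The board stack on the baulk is at about (205,250), and a purple board lies flat at (185,203). Next I'll look at close crops.

Run:
```python
import cv2
t=cv2.imread("pics/top0.png"); s=cv2.imread("pics/scene0.png")
def c(im,x0,y0,w,h,f,n): cv2.imwrite("pics/"+n,cv2.resize(im[y0:y0+h,x0:x0+w],None,fx=f,fy=f,interpolation=cv2.INTER_CUBIC))
c(t,155,140,115,115,5,"t_chest.png"); c(t,320,160,90,120,5,"t_stack.png")
c(s,280,150,110,100,6,"s_chest.png"); c(s,150,205,95,95,6,"s_stack.png")
```

```text
(no output)
```

View pics/t_chest.png

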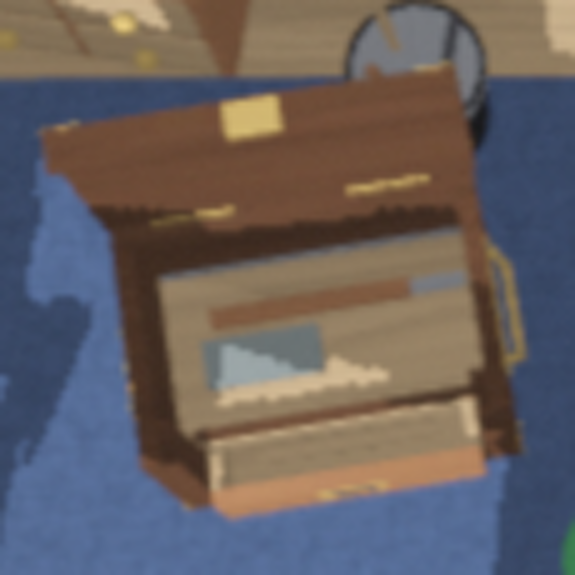

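View pics/t_stack.png

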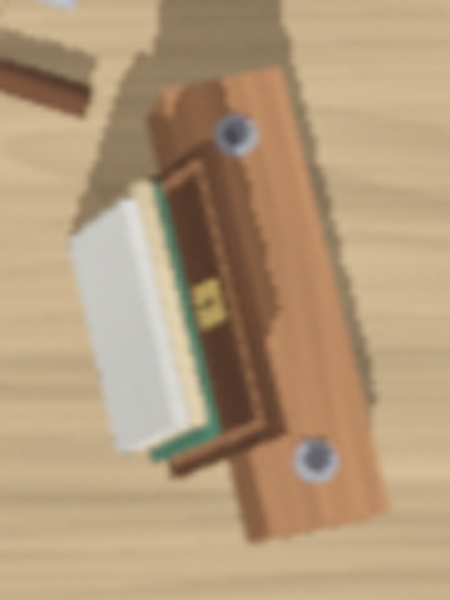

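View pics/s_chest.png

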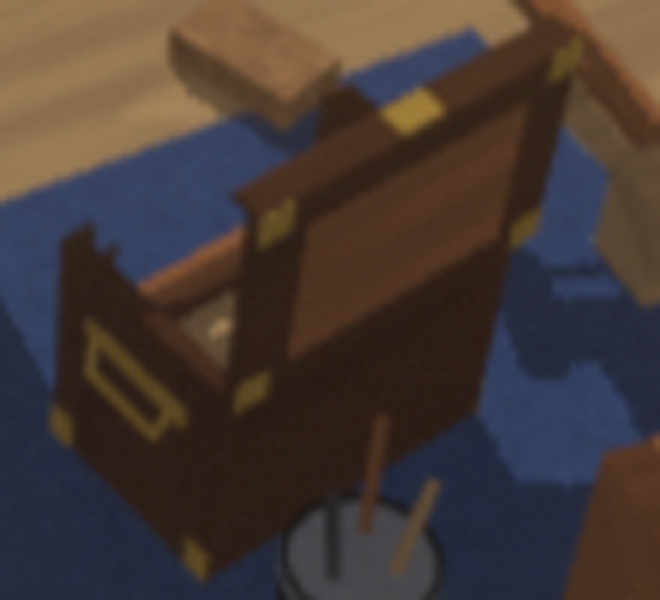

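View pics/s_stack.png

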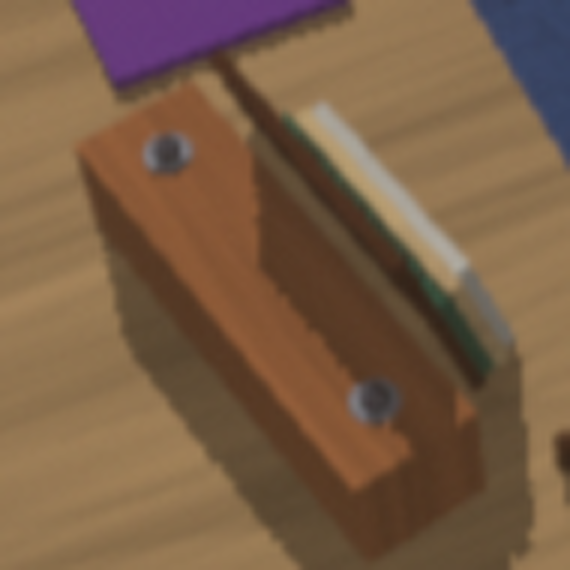

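```bash
cat > h.py <<'E'
import numpy as np, cv2
K={"scene":(469.0238539049435,276.6788423872192,206.88410242169874),"top":(481.63829413305535,286.9785338164984,217.70338993624304)}
T={"scene":np.array([[ 0.46000371,0.67096242,-0.58155483,1.49089606],[0.88788265,-0.34183214,0.30792074,-0.50664507],[0.00780911,-0.65799713,-0.75297995,1.37866786],[0,0,0,1]]),
"top":np.array([[-0.01042907,-0.98125726,0.19241991,0.23919931],[-0.99977784,0.0067075,-0.01998218,-0.00362379],[0.018317,-0.19258555,-0.98110922,1.61088281],[0,0,0,1]])}
def proj(c,P):
    P=np.atleast_2d(P); q=(P-T[c][:3,3])@T[c][:3,:3]; f,cx,cy=K[c]
    return np.c_[f*q[:,0]/q[:,2]+cx, f*q[:,1]/q[:,2]+cy]
def rz(a): return np.array([[np.cos(a),-np.sin(a),0],[np.sin(a),np.cos(a),0],[0,0,1]])
def rx(a): return np.array([[1,0,0],[0,np.cos(a),-np.sin(a)],[0,np.sin(a),np.cos(a)]])
def chest(p,P): return np.atleast_2d(P)@rz(p[2]).T+np.array([p[0],p[1],0])
def lidpt(th,d,y,t): # d from hinge, t above underside
    return [0.075-d*np.cos(th)+t*np.sin(th), y, 0.176+d*np.sin(th)+t*np.cos(th)]
def panel(p,P): # p: x,y,z of mid, yaw, lean
    return np.atleast_2d(P)@(rz(p[3])@rx(p[4])).T+np.array(p[:3])
E
cat > fit.py <<'E'
from h import *
from scipy.optimize import least_squares
tc=lambda x,y:(155+x/5-.4,140+y/5-.4); sc=lambda x,y:(280+x/6-.4,150+y/6-.4)
def res(p,full=False):
    th=p[3]; r=[]
    def a(c,P,px): r.append(proj(c,chest(p,P))[0]-np.array(px))
    a("top",lidpt(th,.158,.115,.012),tc(42,130)); a("top",lidpt(th,.158,-.115,.012),tc(452,65))
    a("top",[-.075,.113,.176],tc(143,465)); 
    a("scene",[.075,-.113,0],sc(205,580)); a("scene",[.075,.113,0],sc(475,412)); a("scene",[-.075,-.113,0],sc(52,437))
    a("scene",lidpt(th,.158,.115,.012),sc(580,42)); 
    k=1/1.5
    for d,l in [((.5011,.1764),(-.0625,0,0)),((.5036,.1794),(-.0625,0,0)),((.5682,.1824),(0,0,0)),((.5663,.1837),(0,0,0)),((.6386,.1976),(.075,0,0)),
       ((.6516,.1994),np.array(lidpt(th,.158,0,.006))),((.6501,.1972),np.array(lidpt(th,.158,0,.006)))]:
        r.append((chest(p,l)[0,:2]-np.array(d))*1000/4)
    return np.array(r) if full else np.array(r).ravel()
s=least_squares(res,[.567,.183,.13,1.6],loss="soft_l1")
print(s.x); print(np.round(res(s.x,True),2))
p=s.x; th=p[3]
def dl(im,c,A,B,f,off,col=(0,255,255)):
    a,b=proj(c,np.array([A,B]))
    g=lambda q:tuple(int(v) for v in ((q-np.array(off)+.4)*f).round())
    cv2.line(im,g(a),g(b),col,1)
if __name__=="__main__":
  for c,off,f,n in (("top",(155,140),5,"t_chest"),("scene",(280,150),6,"s_chest")):
    im=cv2.imread(f"pics/{n}.png")
    for z in (0,.176):
        q=[chest(p,[x,y,z])[0] for x,y in ((-.075,-.113),(.075,-.113),(.075,.113),(-.075,.113))]
        for i in range(4): dl(im,c,q[i],q[(i+1)%4],f,off)
    for t in (0,.012):
        q=[chest(p,lidpt(th,d,y,t))[0] for d,y in ((0,-.115),(.158,-.115),(.158,.115),(0,.115))]
        for i in range(4): dl(im,c,q[i],q[(i+1)%4],f,off,(0,255,0))
    q=[chest(p,[-.086,y,z])[0] for y,z in ((-.087,.018),(.087,.018),(.087,.076),(-.087,.076))]
    for i in range(4): dl(im,c,q[i],q[(i+1)%4],f,off,(255,0,255))
    cv2.imwrite(f"pics/{n}_o.png",im)
E
python3 fit.py
```

```text
[0.5667647  0.18427668 0.16204876 1.593866  ]
[[-1.03  0.1 ]
 [-0.21 -0.14]
 [-1.38  0.86]
 [-0.82  1.02]
 [-0.25  0.67]
 [-0.49 -0.88]
 [ 0.18 -0.08]
 [ 1.   -0.55]
 [ 0.37 -1.3 ]
 [-0.36  0.47]
 [ 0.12  0.14]
 [ 0.55 -0.31]
 [-0.33 -0.37]
 [ 0.05  0.18]]
```

View pics/t_chest_o.png

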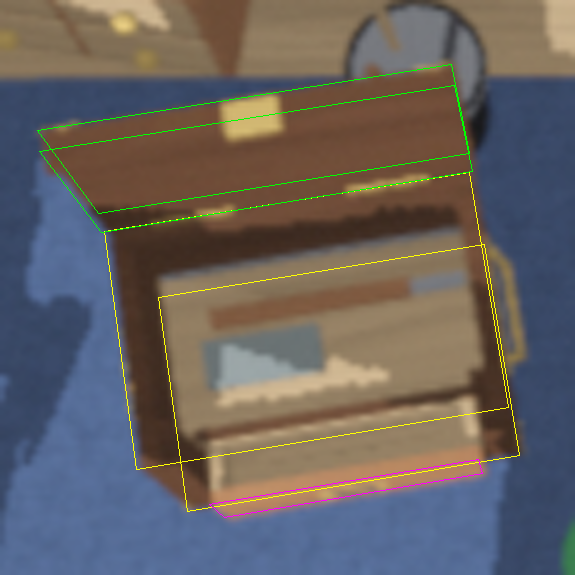

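View pics/s_chest_o.png

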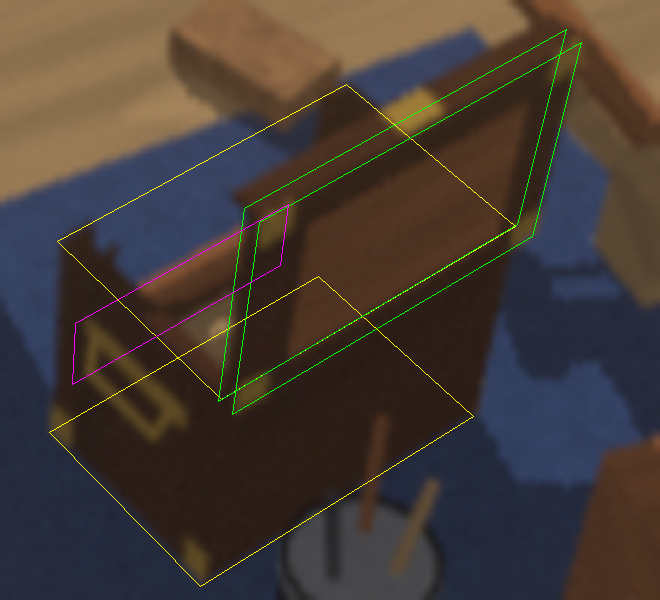

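```bash
cat > fitp.py <<'E'
from h import *
from scipy.optimize import least_squares
tc=lambda x,y:np.array((320+x/5-.4,160+y/5-.4)); sc=lambda x,y:np.array((150+x/6-.4,205+y/6-.4))
L=.25; zm=.08*np.cos(L)+.005*np.sin(L)
P=lambda p,q: panel([p[0],p[1],zm,p[2],L],q)
def res(p,full=False):
    r=[]
    a=lambda c,q,px:r.append(proj(c,P(p,q))[0]-px)
    a("top",[.095,-.005,.08],tc(208,150)); a("top",[-.095,-.005,.08],tc(284,431))
    a("scene",[-.095,0,.08],sc(217,55))
    a("scene",[.095,-.005,-.08],sc(486,387))
    for d,l in [((.5204,-.2616),(0,0,0)),((.5246,-.2626),(0,0,0)),((.5198,-.2653),(0,.005,.036)),((.5174,-.268),(0,.005,.036))]:
        r.append((P(p,l)[0,:2]-np.array(d))*1000/4)
    return np.array(r) if full else np.array(r).ravel()
s=least_squares(res,[.52,-.262,.16],loss="soft_l1"); p=s.x
print(p,zm); print(np.round(res(p,True),2))
print("top mid",P(p,[0,0,.08]), "lower axis",P(p,[0,0,1])-P(p,[0,0,0]))
def dl(im,c,A,B,f,off,col=(0,255,255)):
    a,b=proj(c,np.array([A,B]))
    g=lambda q:tuple(int(v) for v in ((q-np.array(off)+.4)*f).round())
    cv2.line(im,g(a),g(b),col,1)
for c,off,f,n in (("top",(320,160),5,"t_stack"),("scene",(150,205),6,"s_stack")):
    im=cv2.imread(f"pics/{n}.png")
    for y in (-.005,.005):
        q=[P(p,[x,y,z])[0] for x,z in ((-.095,-.08),(.095,-.08),(.095,.08),(-.095,.08))]
        for i in range(4): dl(im,c,q[i],q[(i+1)%4],f,off)
    q=[P(p,[x,.005,z])[0] for x,z in ((-.013,.019),(.013,.019),(.013,.053),(-.013,.053))]
    for i in range(4): dl(im,c,q[i],q[(i+1)%4],f,off,(255,0,255))
    cv2.imwrite(f"pics/{n}_o.png",im)
E
python3 fitp.py
```

```text
[ 0.51994906 -0.26090009  0.22059602] 0.07875001353312419
[[-0.73 -1.66]
 [ 0.04  0.88]
 [-1.22 -0.06]
 [-1.66  0.69]
 [-0.11  0.17]
 [-1.16  0.42]
 [ 0.26  0.11]
 [ 0.86  0.78]]
top mid [[ 0.52427984 -0.28021278  0.15626301]] lower axis [[ 0.05413477 -0.24140867  0.96891242]]
```

View pics/t_stack_o.png

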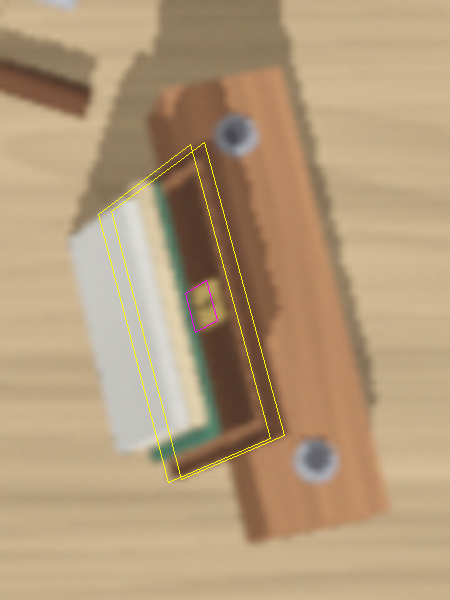

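View pics/s_stack_o.png

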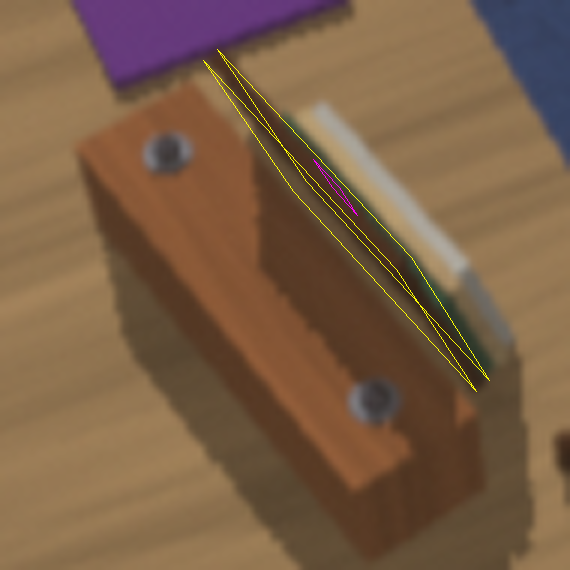

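```bash
cat >> h.py <<'E'
from scipy.spatial.transform import Rotation as Ro
def tool_R(yaw,tilt=0): # tool x at heading yaw, tilt about tool x
    return Ro.from_euler("xyz",[-np.pi/2,0,yaw])*Ro.from_rotvec([tilt,0,0])
def delta(pos,R,o=None):
    if o is None:
        from bench import robot; o=robot.get_obs()
    R0=Ro.from_euler("xyz",o["ee_rot"])
    sh=R0.inv().apply(np.array(pos)-o["tool_pos"])*1000
    rv=np.degrees((R0.inv()*R).as_rotvec())
    print("t",round(o["time"],2),"pos",np.round(o["tool_pos"],4),"rpy",np.round(o["ee_rot"],3),"F",np.round(o["wrist_force"],1),"w",round(o["width"],4))
    print("ROW",np.round(sh,1).tolist(),np.round(rv,1).tolist())
CH=(0.567,0.183,0.162)
E
python3 -c "
from h import *
delta(chest(CH,[-.14,0,.10])[0],tool_R(.162+np.pi/2,-np.pi/4))"
```

```text
t 1.9 pos [0.2024 0.5114 0.2055] rpy [-1.571 -0.     1.194] F [ 0.2 -0.1 -0.1] w 0.0941
ROW [-243.1, 105.5, -339.7] [-43.9, -29.3, -12.1]
```

```bash
python3 -m creep '[[-60,20,-80,-8,-6,-2,255],[-120,40,-160,-18,-12,-5,255],[-180,70,-240,-26,-18,-8,255],[-225,95,-310,-35,-24,-10,255],[-243,105,-340,-44,-29,-12,255]]'
python3 -c "
from h import *
delta(chest(CH,[-.13,0,.047])[0],tool_R(.162+np.pi/2,-np.pi/4))"
```

```text
time: 2.52
tool_pos: [0.3656, 0.2547, 0.133]
ee_rot: [-2.35, -0.002, 1.725]
wrist_force: [0.7, -1.7, 0.6]
width: 0.0471
t 2.52 pos [0.3656 0.2547 0.133 ] rpy [-2.350e+00 -2.000e-03  1.725e+00] F [ 0.7 -1.7  0.6] w 0.0471
ROW [-103.0, 101.8, 19.1] [-0.3, -0.4, -0.2]
```

```bash
python3 -m creep '[[-50,45,9,0,0,0,255],[-103,90,19,0,0,0,255],[-103,102,19,0,0,0,255],[-103,102,19,0,0,0,255]]'
python3 -c "
from h import *
delta(chest(CH,[-.046,0,.047])[0],tool_R(.162+np.pi/2,-np.pi/4))"
```

```text
time: 3.02
tool_pos: [0.4368, 0.1598, 0.0436]
ee_rot: [-2.34, -0.003, 1.715]
wrist_force: [-0.2, -0.9, -0.4]
width: 0.0078
t 3.02 pos [0.4368 0.1598 0.0436] rpy [-2.34  -0.003  1.715] F [-0.2 -0.9 -0.4] w 0.0078
ROW [3.4, 57.5, -64.3] [-0.9, -0.9, -0.6]
```

```bash
python3 -m creep '[[0,12,-14,0,0,0,255],[0,24,-27,0,0,0,255],[1,34,-38,0,0,0,255],[2,43,-48,0,0,0,255],[2,50,-56,0,0,0,255]]'
python3 -c "
from h import *
delta(chest(CH,[-.046,0,.047])[0],tool_R(.162+np.pi/2,-np.pi/4))"
```

```text
time: 3.65
tool_pos: [0.5106, 0.1766, 0.0488]
ee_rot: [-2.342, -0.003, 1.722]
wrist_force: [-3.1, -0.0, -0.6]
width: 0.0003
t 3.65 pos [0.5106 0.1766 0.0488] rpy [-2.342 -0.003  1.722] F [-3.1 -0.  -0.6] w 0.0003
ROW [-2.7, 8.8, -6.5] [-0.8, -0.6, -0.3]
```

```bash
python3 -m creep '[[-1,4,-3,0,0,0,255],[-2,7,-5,0,0,0,255],[-2,9,-7,0,0,0,255]]'
python3 -c "
from h import *
delta(chest(CH,[-.046,0,.047])[0],tool_R(.162+np.pi/2,-np.pi/4))"
```

```text
time: 4.03
tool_pos: [0.5145, 0.176, 0.044]
ee_rot: [-2.328, -0.004, 1.721]
wrist_force: [-68.0, -3.3, 32.0]
width: 0.0002
t 4.03 pos [0.5145 0.176  0.044 ] rpy [-2.328 -0.004  1.721] F [-68.   -3.3  32. ] w 0.0002
ROW [-1.5, 2.6, -7.1] [-1.6, -0.6, -0.3]
```

```bash
python3 -m creep '[[0,-20,20,0,0,0,255],[0,-45,40,0,0,0,255],[0,-75,50,0,0,0,200],[0,-125,30,0,0,0,100],[0,-160,0,0,0,0,0]]'
python3 - <<'E'
from h import *
from bench import robot
im=robot.snapshot("top")["color"]; cv2.imwrite("pics/t1.png",cv2.resize(im[140:255,155:270],None,fx=5,fy=5,interpolation=cv2.INTER_CUBIC))
print(robot.landmark_of("drawer_front","top"))
delta([.40,.02,.27],tool_R(.2,0))
E
```

```text
time: 4.65
tool_pos: [0.411, 0.1588, 0.1645]
ee_rot: [-2.347, -0.005, 1.722]
wrist_force: [0.6, 0.3, 0.6]
width: 0.0272
[{'point': [0.5205, 0.176, 0.0435], 'p': 0.46}, {'point': [0.4355, -0.0191, -0.0035], 'p': 0.45}]
t 4.75 pos [0.415  0.16   0.1728] rpy [-2.361 -0.007  1.722] F [0.9 1.  0. ] w 0.0351
ROW [-135.4, -94.6, -44.4] [35.7, 82.1, 34.6]
```

View pics/t1.png

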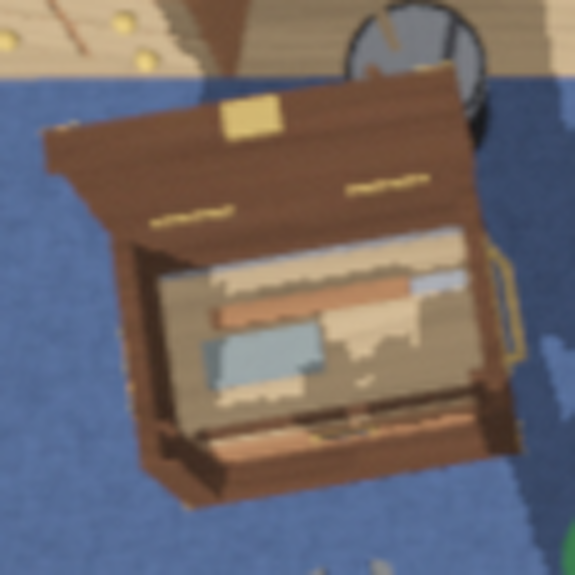

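The drawer is home: its front now lies behind the bottom rail, at crop (345,425), and the detector agrees. Next I'll swing over to the stack.

```bash
python3 -m creep '[[-20,-30,-20,4,9,4,0],[-50,-60,-40,8,18,8,0],[-80,-90,-44,12,27,12,0],[-110,-95,-44,16,36,16,0],[-135,-95,-44,20,46,19,0]]'
python3 - <<'E'
from h import *
delta([.43,-.08,.27],tool_R(-.5,0))
E
```

```text
time: 5.38
tool_pos: [0.3984, 0.0189, 0.2616]
ee_rot: [-1.904, -0.152, 0.869]
wrist_force: [0.2, -0.3, -1.2]
width: 0.085
t 5.38 pos [0.3984 0.0189 0.2616] rpy [-1.904 -0.152  0.869] F [ 0.2 -0.3 -1.2] w 0.085
ROW [-53.2, 13.1, -88.6] [10.1, 76.0, 20.2]
```

```bash
python3 -m creep '[[-15,0,-20,1,10,3,0],[-30,0,-40,3,20,6,0],[-45,5,-65,5,30,9,0],[-53,10,-88,6,40,12,0],[-53,13,-88,7,51,14,0]]'
python3 - <<'E'
from h import *
pp=[.520,-.2615,.0788,.2206,.25]
M=rz(pp[3])@rx(pp[4]); R=Ro.from_matrix(np.c_[-M[:,1],-M[:,2],M[:,0]])
delta(panel(pp,[0,0,.14])[0],R)
E
```

```text
time: 6.0
tool_pos: [0.4307, -0.0802, 0.2682]
ee_rot: [-1.655, -0.09, -0.055]
wrist_force: [0.5, 0.6, -1.0]
width: 0.0942
t 6.0 pos [ 0.4307 -0.0802  0.2682] rpy [-1.655 -0.09  -0.055] F [ 0.5  0.6 -1. ] w 0.0942
ROW [103.2, 80.6, -203.4] [10.0, 73.6, 19.8]
```

```bash
python3 -m creep '[[20,0,-40,1,10,3,0],[40,0,-80,3,20,6,0],[60,20,-130,5,30,9,0],[85,40,-170,6,40,12,0],[100,55,-203,7,51,14,0]]'
python3 - <<'E'
from h import *
pp=[.520,-.2615,.0788,.2206,.25]
M=rz(pp[3])@rx(pp[4]); R=Ro.from_matrix(np.c_[-M[:,1],-M[:,2],M[:,0]])
delta(panel(pp,[0,0,.14])[0],R)
E
```

```text
time: 6.62
tool_pos: [0.524, -0.2924, 0.2379]
ee_rot: [-1.549, 0.142, -0.94]
wrist_force: [0.4, 0.2, -0.1]
width: 0.0937
t 6.62 pos [ 0.524  -0.2924  0.2379] rpy [-1.549  0.142 -0.94 ] F [ 0.4  0.2 -0.1] w 0.0937
ROW [7.8, 22.6, 0.7] [3.3, 23.1, 5.8]
```

```bash
python3 -m creep '[[3,5,0,1,10,2,0],[6,15,0,2,20,4,0],[8,22,1,3,23,6,0],[8,22,1,3,23,6,0],[8,22,1,3,23,6,0]]'
python3 - <<'E'
from h import *
from bench import robot
pp=[.520,-.2615,.0788,.2206,.25]
M=rz(pp[3])@rx(pp[4]); R=Ro.from_matrix(np.c_[-M[:,1],-M[:,2],M[:,0]])
delta(panel(pp,[0,0,.044])[0],R)
for c,(x,y,w,h) in (("top",(310,160,110,120)),("scene",(140,165,120,120))):
    im=robot.snapshot(c)["color"][y:y+h,x:x+w]; cv2.imwrite(f"pics/{c}2.png",cv2.resize(im,None,fx=4,fy=4,interpolation=cv2.INTER_CUBIC))
E
```

```text
time: 7.25
tool_pos: [0.527, -0.2936, 0.2174]
ee_rot: [-1.575, 0.249, -1.341]
wrist_force: [-0.2, 0.1, 0.4]
width: 0.0939
t 7.25 pos [ 0.527  -0.2936  0.2174] rpy [-1.575  0.249 -1.341] F [-0.2  0.1  0.4] w 0.0939
ROW [2.3, 98.5, 0.7] [0.4, 0.5, 0.1]
```

View pics/scene2.png

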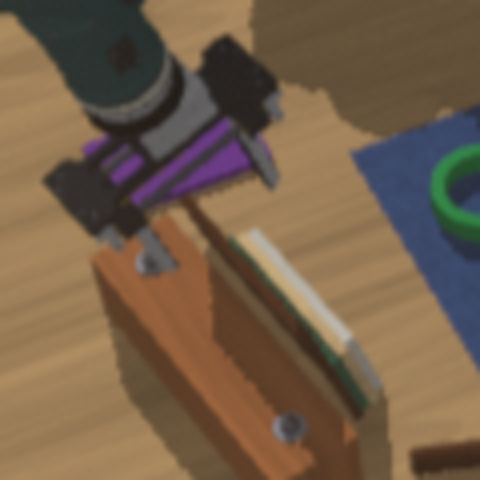

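View pics/top2.png

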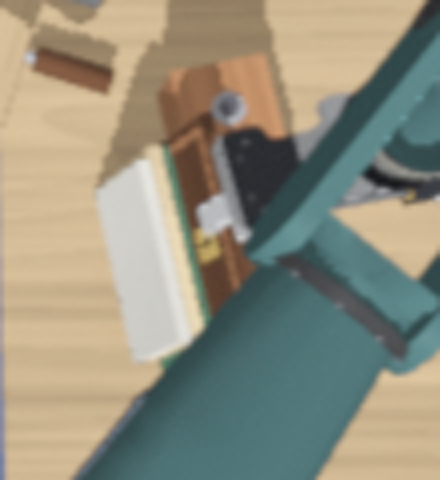

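The candidates for the panel were:
- The mahogany board with the brass plate, top (361,221). This is the one to take.
- The green, pine and white boards at (359,240), (355,230) and (345,225).
- The purple flat board at (357,308).
- The drawer front and the mallet.

The crops show the fingers straddling the tall dark board with the plate, so I'll descend.

```bash
python3 -m creep '[[2,25,1,0,0,0,0],[2,50,1,0,0,0,0],[2,75,1,0,0,0,0],[2,98,1,0,0,0,0],[2,98,1,0,0,0,0]]'
python3 -m creep '[[0,0,0,0,0,0,120],[0,0,0,0,0,0,180],[0,0,0,0,0,0,240],[0,0,0,0,0,0,255],[0,0,0,0,0,0,255]]'
python3 - <<'E'
from h import *
delta([0,0,0],tool_R(0))
E
```

```text
time: 7.98
tool_pos: [0.5213, -0.2708, 0.1205]
ee_rot: [-1.577, 0.252, -1.342]
wrist_force: [0.1, -1.0, 1.3]
width: 0.0943
time: 8.6
tool_pos: [0.5222, -0.2722, 0.1219]
ee_rot: [-1.575, 0.25, -1.342]
wrist_force: [0.2, -0.1, 0.3]
width: 0.0472
t 8.6 pos [ 0.5222 -0.2722  0.1219] rpy [-1.575  0.25  -1.342] F [ 0.2 -0.1  0.3] w 0.0472
ROW [-341.3, 214.7, -446.1] [-9.4, -76.5, -12.2]
```

```bash
python3 -m creep '[[0,0,0,0,0,0,255],[0,0,0,0,0,0,255],[0,0,0,0,0,0,255],[0,0,0,0,0,0,255],[0,0,0,0,0,0,255]]'
```

```text
time: 9.22
tool_pos: [0.5221, -0.2718, 0.1219]
ee_rot: [-1.575, 0.25, -1.342]
wrist_force: [0.1, -0.6, 0.7]
width: 0.0099
```

```bash
python3 -m creep '[[0,-4,0,0,0,0,255],[0,-10,0,0,0,0,255],[0,-18,0,0,0,0,255],[0,-27,0,0,0,0,255],[0,-36,0,0,0,0,255]]'
python3 - <<'E'
from bench import robot; import cv2
for c,(x,y,w,h) in (("top",(310,160,110,120)),("scene",(140,165,120,120))):
    im=robot.snapshot(c)["color"][y:y+h,x:x+w]; cv2.imwrite(f"pics/{c}3.png",cv2.resize(im,None,fx=4,fy=4,interpolation=cv2.INTER_CUBIC))
E
```

```text
time: 9.85
tool_pos: [0.5244, -0.2807, 0.1575]
ee_rot: [-1.575, 0.25, -1.342]
wrist_force: [-0.1, 1.6, -3.1]
width: 0.0098
```

View pics/scene3.png

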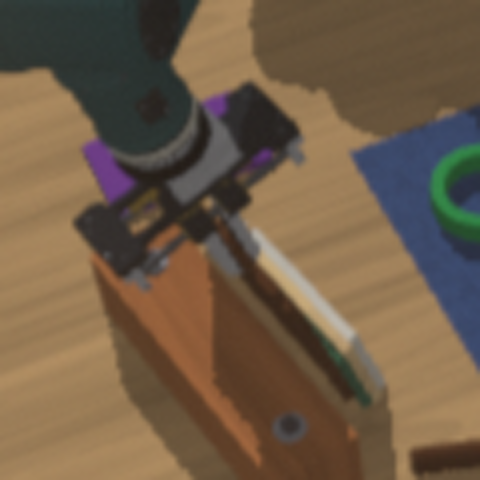

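View pics/top3.png

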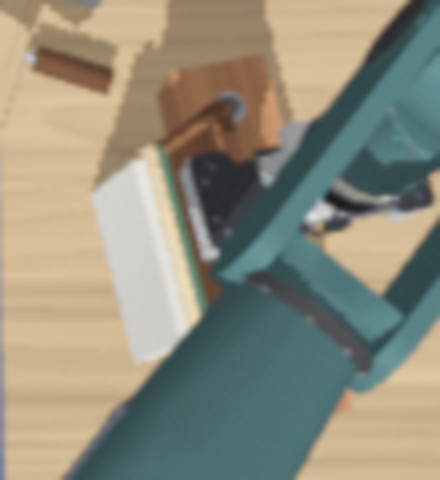

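The panel is rising and the other boards are staying put, so I'll keep pulling.

```bash
python3 -m creep '[[0,-12,0,0,0,0,255],[0,-24,0,0,0,0,255],[0,-36,0,0,0,0,255],[0,-46,0,0,0,0,255],[0,-56,0,0,0,0,255]]'
python3 -m creep '[[0,-12,0,0,0,0,255],[0,-24,0,0,0,0,255],[0,-38,0,0,0,0,255],[0,-55,0,0,0,0,255],[0,-55,0,0,0,0,255]]'
python3 - <<'E'
from bench import robot; import cv2
for c,(x,y,w,h) in (("top",(290,140,140,150)),("scene",(130,115,150,180))):
    im=robot.snapshot(c)["color"][y:y+h,x:x+w]; cv2.imwrite(f"pics/{c}4.png",cv2.resize(im,None,fx=4,fy=4,interpolation=cv2.INTER_CUBIC)[:600])
E
```

```text
time: 10.58
tool_pos: [0.5278, -0.2944, 0.2117]
ee_rot: [-1.575, 0.249, -1.342]
wrist_force: [-0.0, 0.5, -2.8]
width: 0.0099
time: 11.2
tool_pos: [0.5316, -0.3082, 0.2665]
ee_rot: [-1.572, 0.246, -1.342]
wrist_force: [0.8, -0.3, -2.3]
width: 0.0096
```

View pics/scene4.png

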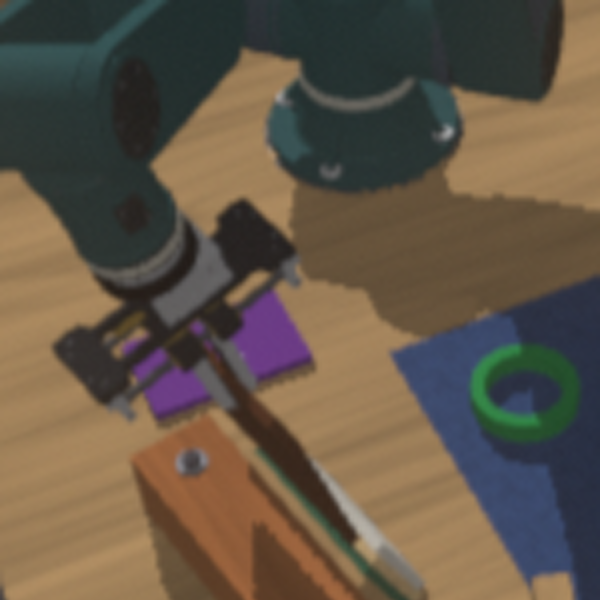

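View pics/top4.png

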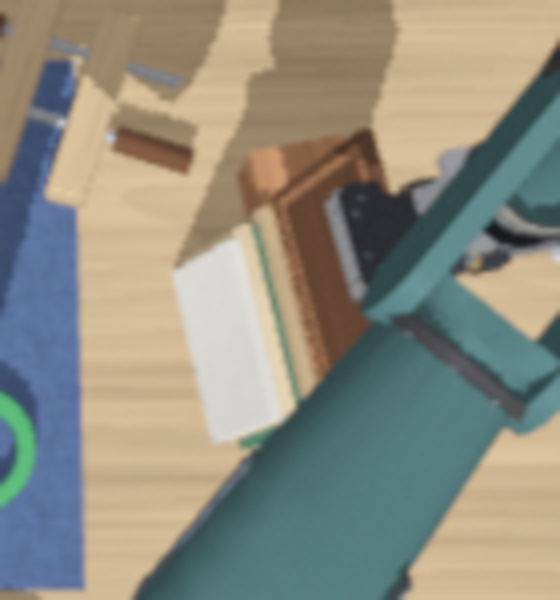

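Run:
```python
from h import *
from bench import robot
o=robot.get_obs()
delta([.532,-.31,.36],tool_R(-1.342),o)
delta([.47,-.15,.37],tool_R(-.7),o)
```

```text
t 11.3 pos [ 0.531  -0.3075  0.2643] rpy [-1.575  0.249 -1.342] F [-0.3 -0.9 -1.3] w 0.0096
ROW [-21.1, -93.4, 0.0] [0.2, 0.0, -14.3]
t 11.3 pos [ 0.531  -0.3075  0.2643] rpy [-1.575  0.249 -1.342] F [-0.3 -0.9 -1.3] w 0.0096
ROW [-188.2, -61.1, -24.0] [-4.4, -36.6, -13.9]
```

```bash
python3 -m creep '[[-8,-30,0,0,0,0,255],[-15,-60,0,0,0,-4,255],[-40,-90,-5,-1,-8,-8,255],[-80,-85,-10,-2,-17,-12,255],[-120,-75,-15,-3,-25,-14,255]]'
python3 - <<'E'
from h import *
from bench import robot
o=robot.get_obs()
delta([.44,-.03,.37],tool_R(-.3),o)
E
```

```text
time: 11.92
tool_pos: [0.494, -0.2139, 0.3671]
ee_rot: [-1.571, 0.001, -0.898]
wrist_force: [0.1, 0.5, -1.5]
width: 0.0098
t 11.93 pos [ 0.494  -0.2139  0.3671] rpy [-1.571e+00  1.000e-03 -8.980e-01] F [ 0.1  0.5 -1.5] w 0.0098
ROW [-177.5, -2.8, 72.5] [0.0, -34.3, -0.1]
```

```bash
python3 -m creep '[[-35,-2,14,0,-8,0,255],[-70,-3,29,0,-17,0,255],[-105,-3,43,0,-25,0,255],[-140,-3,58,0,-33,0,255],[-177,-3,72,0,-41,0,255]]'
python3 - <<'E'
from h import *
from bench import robot
o=robot.get_obs()
delta(chest(CH,[-.0625,-.03,.37])[0],tool_R(.162),o)
E
```

```text
time: 12.55
tool_pos: [0.4405, -0.0305, 0.369]
ee_rot: [-1.569, 0.005, -0.183]
wrist_force: [0.4, -0.1, -2.2]
width: 0.0096
t 12.55 pos [ 0.4405 -0.0305  0.369 ] rpy [-1.569  0.005 -0.183] F [ 0.4 -0.1 -2.2] w 0.0096
ROW [36.9, -0.9, 183.5] [-0.1, -19.7, -0.2]
```

```bash
python3 -m creep '[[7,0,35,0,-5,0,255],[15,0,75,0,-10,0,255],[22,0,115,0,-15,0,255],[30,0,155,0,-20,0,255],[37,0,183,0,-20,0,255]]'
python3 - <<'E'
from h import *
from bench import robot
for c,(x,y,w,h) in (("top",(140,80,170,150)),("scene",(240,40,180,150))):
    im=robot.snapshot(c)["color"]; cv2.imwrite(f"pics/{c}5f.png",im);im=im[y:y+h,x:x+w]; cv2.imwrite(f"pics/{c}5.png",cv2.resize(im,None,fx=4,fy=4,interpolation=cv2.INTER_CUBIC)[:600])
delta(chest(CH,[-.0625,0,.37])[0],tool_R(.162))
for n in ("front_panel_mid","lock_plate"):
  for c in ("top","scene"): print(n,c,robot.landmark_of(n,c))
E
```

```text
time: 13.18
tool_pos: [0.5116, 0.1428, 0.3688]
ee_rot: [-1.569, 0.005, 0.164]
wrist_force: [-0.1, -0.6, -1.7]
width: 0.0099
t 13.28 pos [0.512  0.1435 0.3679] rpy [-1.568  0.006  0.166] F [-0.2 -0.1 -3. ] w 0.0101
ROW [-1.7, -2.0, 30.2] [-0.2, 0.2, -0.3]
front_panel_mid top [{'point': [0.2884, 0.3439, -0.0042], 'p': 0.57}]
front_panel_mid scene [{'point': [0.5115, 0.1463, 0.3244], 'p': 0.6}, {'point': [0.6527, 0.1944, 0.3313], 'p': 0.36}]
lock_plate top []
lock_plate scene [{'point': [0.5062, 0.1473, 0.3565], 'p': 0.81}]
```

View pics/scene5.png

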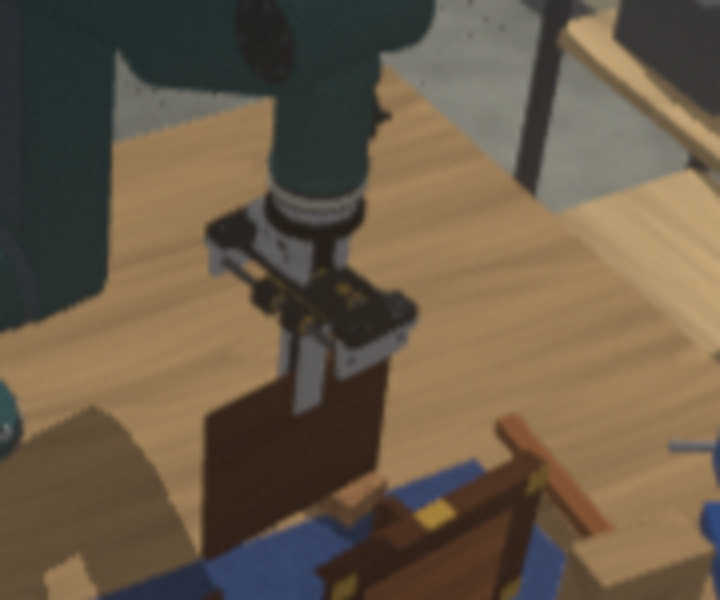

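View pics/top5.png

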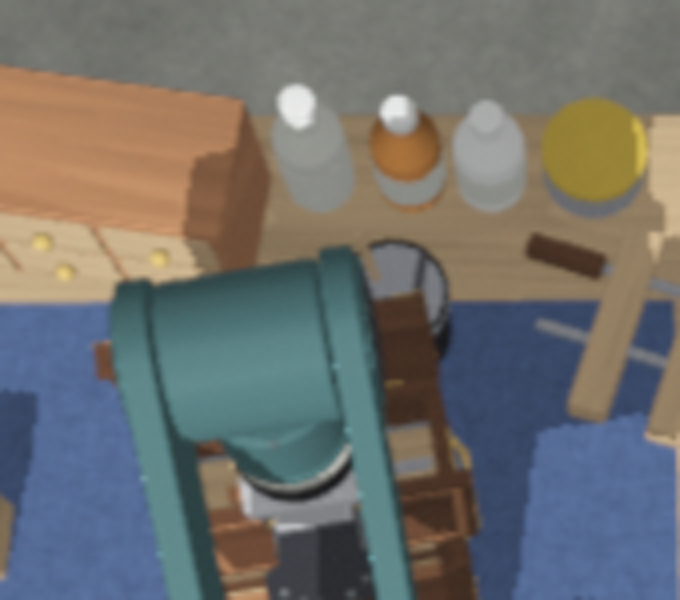

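```bash
cat > pc.py <<'E'
from h import *
def bp(c,px,p0,n):
    f,cx,cy=K[c]; d=T[c][:3,:3]@np.array([(px[0]-cx)/f,(px[1]-cy)/f,1]); o=T[c][:3,3]
    return o+d*np.dot(p0-o,n)/np.dot(d,n)
def corners(o,pxs,c="scene",off=.005):
    R=Ro.from_euler("xyz",o["ee_rot"]).as_matrix(); t=np.array(o["tool_pos"])
    for px in pxs: print(px,np.round(R.T@(bp(c,px,t+off*R[:,0],R[:,0])-t)*1000,1))
E
python3 - <<'E'
from pc import *
o=dict(tool_pos=[.512,.1435,.3679],ee_rot=[-1.568,.006,.166])
corners(o,[(240+x/4-.4,40+y/4-.4) for x,y in ((203,560),(205,415),(380,472),(388,358))])
E
```

```text
(290.35, 179.6) [  5.  117.7 -93.7]
(290.85, 143.35) [  5.  -46.3 -98.2]
(334.6, 157.6) [  5.  127.9 106.3]
(336.6, 129.1) [ 5.  -6.9 96.7]
```

Run:
```python
from pc import *
im=cv2.imread("pics/scene5f.png"); off=(280,115); f=9
im=cv2.resize(im[115:185,280:345],None,fx=f,fy=f,interpolation=cv2.INTER_CUBIC)
R=Ro.from_euler("xyz",[-1.568,.006,.166]).as_matrix(); t=np.array([.512,.1435,.3679])
for dz,col in ((0,(0,255,255)),):
  for x in (5,-5):
    q=[t+R@(np.array([x,y,z+dz])/1000) for y,z in ((-36,-95),(124,-95),(124,95),(-36,95))]
    P=(proj("scene",np.array(q))-np.array(off)+.45)*f
    cv2.polylines(im,[P.round().astype(int)],True,col if x>0 else (255,0,255),1)
cv2.imwrite("pics/s5o.png",im)
```

```text
(no output)
```

View pics/s5o.png

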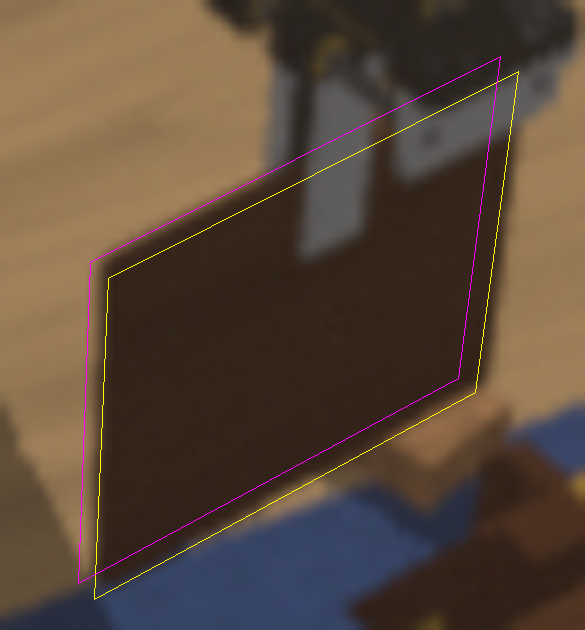

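Run:
```python
from pc import *
im=cv2.imread("pics/t1.png")[:, :]; off=np.array((155,140)); 
im=cv2.resize(im[180:560],None,fx=1.4,fy=1.4,interpolation=cv2.INTER_CUBIC)
def L(A,B,col):
    P=(proj("top",chest(CH,[A,B]))-off+.4)*5-np.array([0,180]); P=(P*1.4).round().astype(int)
    cv2.line(im,tuple(map(int,P[0])),tuple(map(int,P[1])),col,1)
for s in (-1,1):
    L([-.075,s*.113,.176],[.075,s*.113,.176],(0,255,255))
    L([-.075,s*.113,.176],[-.075,s*.09,.176],(0,255,255))
    L([-.075,s*.113,.0],[-.075,s*.113,.176],(0,255,255))
    for x in (-.073,-.052): L([x,s*.1,.176],[x,s*.09,.176],(0,255,0))
    L([-.073,s*.1,.176],[-.052,s*.1,.176],(0,255,0))
L([-.075,.113,0],[-.075,-.113,0],(0,255,255))
L([-.045,.09,.1],[-.045,-.09,.1],(255,0,255))
L([.065,.1,.086],[.065,-.1,.086],(255,0,255))
cv2.imwrite("pics/t1o.png",im)
```

```text
(no output)
```

View pics/t1o.png

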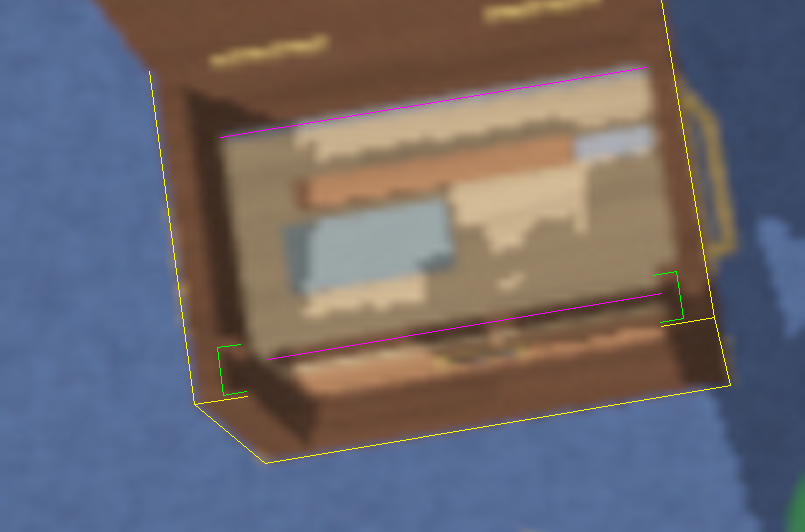

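The chest model fits the picture to about a millimetre. The panel hangs upright, roughly 2 mm to the chest's +y side. I'll shift over the grooves and start lowering.

```bash
python3 -m creep '[[0,0,14,0,0,0,255],[-1,0,28,0,0,0,255],[-1,15,28,0,0,0,255],[-1,30,28,0,0,0,255],[-1,45,28,0,0,0,255]]'
python3 - <<'E'
from h import *
from bench import robot
delta(chest(CH,[-.0625,-.0015,.29])[0],tool_R(.162))
im=robot.snapshot("scene")["color"]; cv2.imwrite("pics/s6f.png",im)
cv2.imwrite("pics/s6.png",cv2.resize(im[110:230,270:400],None,fx=5,fy=5,interpolation=cv2.INTER_CUBIC))
im=robot.snapshot("top")["color"]; cv2.imwrite("pics/t6.png",cv2.resize(im[140:255,155:270],None,fx=5,fy=5,interpolation=cv2.INTER_CUBIC))
E
```

```text
time: 14.1
tool_pos: [0.5061, 0.1688, 0.3241]
ee_rot: [-1.569, 0.003, 0.162]
wrist_force: [0.3, 0.3, -2.5]
width: 0.0097
t 14.1 pos [0.5061 0.1688 0.3241] rpy [-1.569  0.003  0.162] F [ 0.3  0.3 -2.5] w 0.0097
ROW [0.0, 34.1, 2.7] [-0.1, -0.0, -0.1]
```

View pics/s6.png

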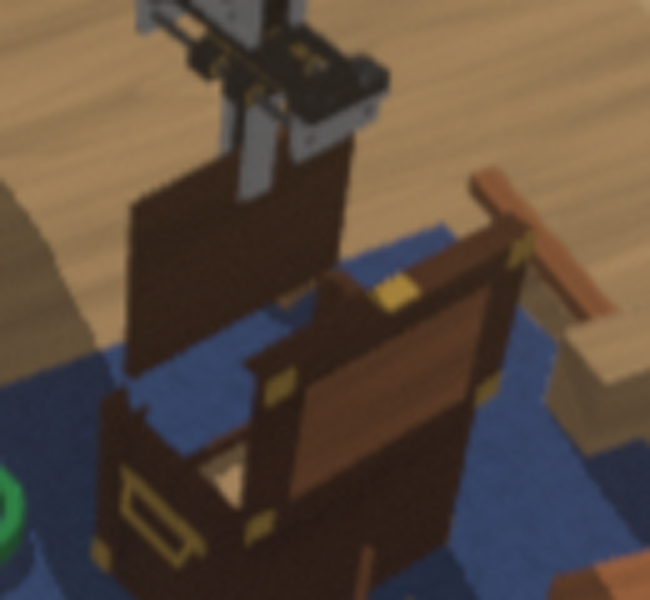

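View pics/t6.png

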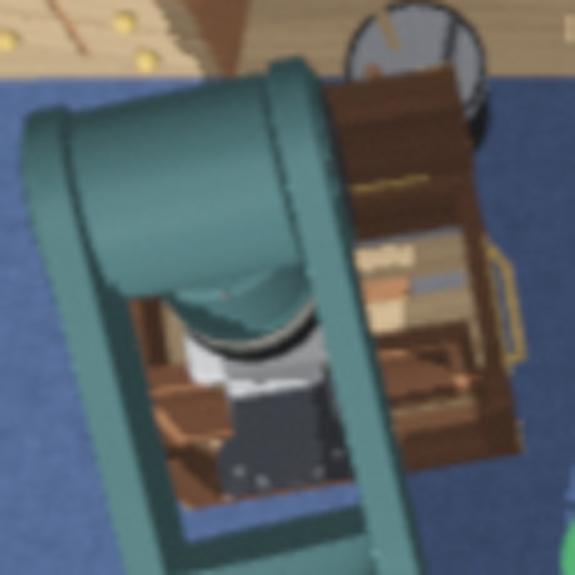

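```bash
python3 -m creep '[[0,8,1,0,0,0,255],[0,14,2,0,0,0,255],[0,20,2,0,0,0,255],[0,26,2,0,0,0,255],[0,30,2,0,0,0,255]]'
python3 -m creep '[[0,4,0,0,0,0,255],[0,8,0,0,0,0,255],[0,12,0,0,0,0,255]]'
python3 - <<'E'
from h import *
delta(chest(CH,[-.0625,-.0015,.27])[0],tool_R(.162))
E
```

```text
time: 14.82
tool_pos: [0.5059, 0.1705, 0.2947]
ee_rot: [-1.569, 0.002, 0.162]
wrist_force: [0.3, 0.6, -3.4]
width: 0.0098
time: 15.2
tool_pos: [0.5059, 0.1706, 0.283]
ee_rot: [-1.569, 0.002, 0.162]
wrist_force: [-0.3, -0.2, -2.6]
width: 0.0098
t 15.2 pos [0.5059 0.1706 0.283 ] rpy [-1.569  0.002  0.162] F [-0.3 -0.2 -2.6] w 0.0098
ROW [-0.2, 13.0, 0.9] [-0.1, -0.0, -0.1]
```

```bash
python3 -m creep '[[0,4,0,0,0,0,255],[0,8,0,0,0,0,255],[0,12,0,0,0,0,255],[0,16,0,0,0,0,255],[0,20,0,0,0,0,255]]'
python3 - <<'E'
from h import *
from bench import robot
delta(chest(CH,[-.0625,-.0015,.25])[0],tool_R(.162))
im=robot.snapshot("scene")["color"]; cv2.imwrite("pics/s7f.png",im)
cv2.imwrite("pics/s7.png",cv2.resize(im[130:230,270:380],None,fx=6,fy=6,interpolation=cv2.INTER_CUBIC))
E
```

```text
time: 15.82
tool_pos: [0.5059, 0.1706, 0.2629]
ee_rot: [-1.569, 0.002, 0.162]
wrist_force: [0.6, 0.1, -1.9]
width: 0.0097
t 15.82 pos [0.5059 0.1706 0.2629] rpy [-1.569  0.002  0.162] F [ 0.6  0.1 -1.9] w 0.0097
ROW [-0.1, 12.9, 0.9] [-0.1, -0.0, -0.1]
```

View pics/s7.png

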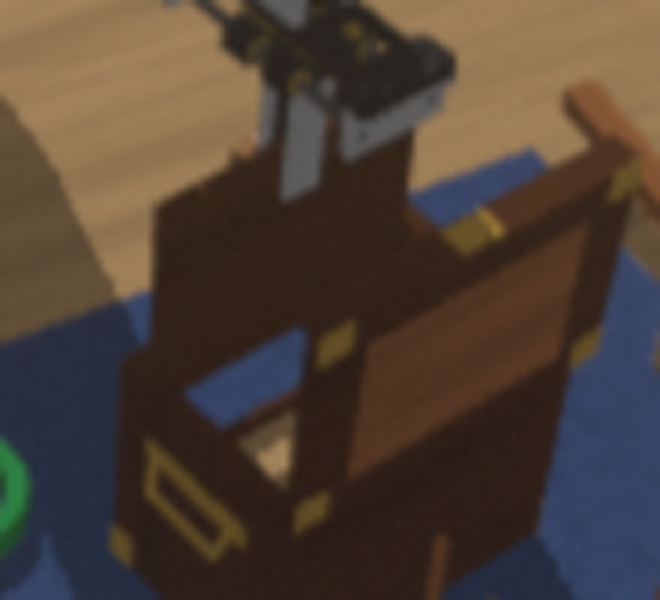

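The panel's near edge enters the notch at crop (155,350) with no contact force. I'll keep lowering.

```bash
python3 -m creep '[[0,7,0,0,0,0,255],[0,14,0,0,0,0,255],[0,21,0,0,0,0,255],[0,28,0,0,0,0,255],[0,35,0,0,0,0,255]]'
python3 -m creep '[[0,8,0,0,0,0,255],[0,17,0,0,0,0,255],[0,26,0,0,0,0,255],[0,35,0,0,0,0,255],[0,44,0,0,0,0,255]]'
```

```text
time: 16.5
tool_pos: [0.5057, 0.1706, 0.2276]
ee_rot: [-1.569, 0.002, 0.162]
wrist_force: [-0.8, 0.5, -2.4]
width: 0.0097
time: 17.12
tool_pos: [0.5057, 0.1707, 0.1835]
ee_rot: [-1.569, 0.002, 0.162]
wrist_force: [-0.6, 0.5, -2.6]
width: 0.0096
```

```bash
python3 -m creep '[[0,7,0,0,0,0,255],[0,14,0,0,0,0,255],[0,21,0,0,0,0,255],[0,28,0,0,0,0,255],[0,34,0,0,0,0,255]]'
python3 - <<'E'
from h import *
delta(chest(CH,[-.0625,-.0015,.138])[0],tool_R(.162))
E
```

```text
time: 17.75
tool_pos: [0.5056, 0.1707, 0.1497]
ee_rot: [-1.569, 0.002, 0.162]
wrist_force: [0.1, -0.3, -3.0]
width: 0.0097
t 17.75 pos [0.5056 0.1707 0.1497] rpy [-1.569  0.002  0.162] F [ 0.1 -0.3 -3. ] w 0.0097
ROW [0.1, 11.7, 0.7] [-0.1, -0.0, -0.1]
```

```bash
python3 -m creep '[[0,3,0,0,0,0,255],[0,6,0,0,0,0,255],[0,8,0,0,0,0,255],[0,9,0,0,0,0,255]]'; python3 -m creep '[[0,2,0,0,0,0,255],[0,3,0,0,0,0,255]]'
```

```text
time: 18.25
tool_pos: [0.5056, 0.1708, 0.1412]
ee_rot: [-1.569, 0.002, 0.162]
wrist_force: [0.0, 0.2, -2.1]
width: 0.0099
time: 18.5
tool_pos: [0.5058, 0.1711, 0.1393]
ee_rot: [-1.569, 0.001, 0.162]
wrist_force: [-1.5, 0.9, 4.4]
width: 0.0094
```

```bash
python3 -m creep '[[0,1,0,0,0,0,255],[0,1,0,0,0,0,210],[0,1,0,0,0,0,170],[0,1,0,0,0,0,150]]'
python3 - <<'E'
from h import *
from bench import robot
delta(chest(CH,[-.0625,-.0015,.138])[0],tool_R(.162))
im=robot.snapshot("scene")["color"]
cv2.imwrite("pics/s8.png",cv2.resize(im[130:230,270:380],None,fx=6,fy=6,interpolation=cv2.INTER_CUBIC))
for n in ("front_panel_mid","lock_plate"):
  for c in ("top","scene"): print(n,c,robot.landmark_of(n,c))
E
```

```text
time: 19.0
tool_pos: [0.5055, 0.1706, 0.1368]
ee_rot: [-1.569, 0.003, 0.162]
wrist_force: [-0.4, 0.5, 0.0]
width: 0.0332
t 19.0 pos [0.5055 0.1706 0.1368] rpy [-1.569  0.003  0.162] F [-0.4  0.5  0. ] w 0.0332
ROW [0.2, -1.2, 0.8] [-0.1, -0.0, -0.1]
front_panel_mid top [{'point': [0.5177, -0.2279, 0.0472], 'p': 0.57}]
front_panel_mid scene [{'point': [0.5027, 0.1731, 0.0939], 'p': 0.65}, {'point': [0.4354, -0.5501, -0.0018], 'p': 0.57}]
lock_plate top [{'point': [0.5269, -0.3163, -0.002], 'p': 0.25}]
lock_plate scene []
```

View pics/s8.png

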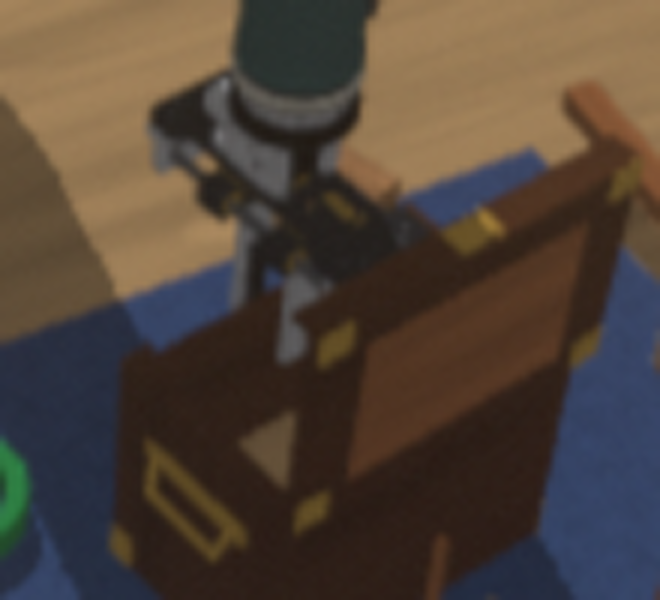

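The panel is seated, with contact felt at the floor and the top edge just below the rim. Next I'll raise the tool and go over and behind the lid.

```bash
python3 -m creep '[[0,-15,0,0,0,0,150],[0,-40,0,0,0,0,150],[0,-90,0,0,0,0,150],[0,-145,0,0,0,0,150],[0,-200,0,0,0,0,200]]'
python3 -m creep '[[0,-40,0,0,0,0,255],[0,-65,0,0,0,0,255],[0,-65,0,0,0,0,255]]'
python3 - <<'E'
from h import *
from bench import robot
o=robot.get_obs(); print(o["joint_positions"].round(2))
delta(chest(CH,[.122,.0,.40])[0],tool_R(.162))
im=robot.snapshot("top")["color"]
cv2.imwrite("pics/t9.png",cv2.resize(im[140:255,155:270],None,fx=5,fy=5,interpolation=cv2.INTER_CUBIC))
E
```

```text
time: 19.88
tool_pos: [0.5058, 0.1705, 0.3402]
ee_rot: [-1.569, 0.0, 0.162]
wrist_force: [1.6, -0.3, 0.1]
width: 0.0317
time: 20.25
tool_pos: [0.5066, 0.1705, 0.4057]
ee_rot: [-1.569, -0.005, 0.162]
wrist_force: [-0.3, 0.4, 0.4]
width: 0.0028
[0.22 0.1  0.96 0.   2.08 0.06]
t 20.25 pos [0.5066 0.1705 0.4057] rpy [-1.569 -0.005  0.162] F [-0.3  0.4  0.4] w 0.0028
ROW [183.6, 6.6, 2.6] [-0.1, -0.0, 0.3]
```

View pics/t9.png

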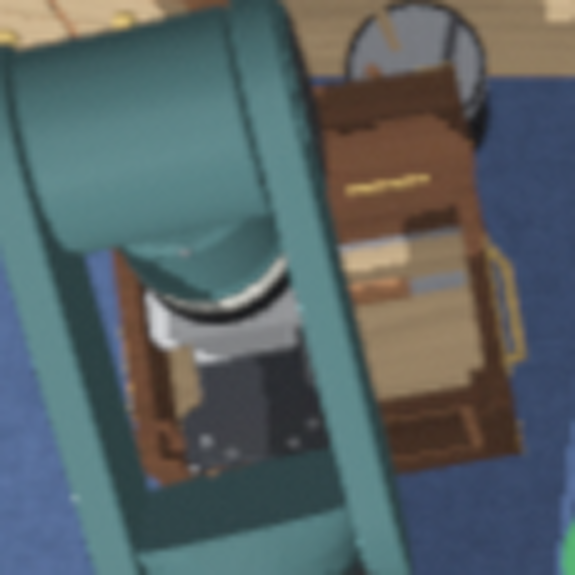

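```bash
python3 -m creep '[[40,-3,0,0,0,0,255],[80,-3,0,0,0,0,255],[120,-3,0,0,0,0,255],[155,0,0,0,0,0,255],[184,0,2,0,0,0,255]]'
python3 - <<'E'
from h import *
from bench import robot
o=robot.get_obs(); print(o["joint_positions"].round(2))
delta(chest(CH,[.122,.0,.29])[0],tool_R(.162))
E
```

```text
time: 20.92
tool_pos: [0.6879, 0.2018, 0.398]
ee_rot: [-1.569, 0.006, 0.161]
wrist_force: [0.6, 1.5, 0.1]
width: 0.0003
[0.21 0.63 0.27 0.   2.25 0.05]
t 20.93 pos [0.6879 0.2018 0.398 ] rpy [-1.569  0.006  0.161] F [0.6 1.5 0.1] w 0.0003
ROW [0.3, 108.0, 0.8] [-0.1, -0.0, -0.4]
```

```bash
python3 -m creep '[[0,20,1,0,0,0,255],[0,40,1,0,0,0,255]]'
python3 - <<'E'
from h import *
from bench import robot
o=robot.get_obs(); print(o["joint_positions"].round(2))
delta(chest(CH,[.122,.0,.29])[0],tool_R(.162))
im=robot.snapshot("scene")["color"]
cv2.imwrite("pics/s10.png",cv2.resize(im[60:230,270:420],None,fx=3.5,fy=3.5,interpolation=cv2.INTER_CUBIC))
E
```

```text
time: 21.18
tool_pos: [0.687, 0.2029, 0.3565]
ee_rot: [-1.569, 0.008, 0.162]
wrist_force: [-0.3, 0.3, 0.6]
width: 0.0005
[0.21 0.56 0.47 0.   2.12 0.05]
t 21.18 pos [0.687  0.2029 0.3565] rpy [-1.569  0.008  0.162] F [-0.3  0.3  0.6] w 0.0005
ROW [0.8, 66.5, -0.4] [-0.1, -0.0, -0.4]
```

View pics/s10.png

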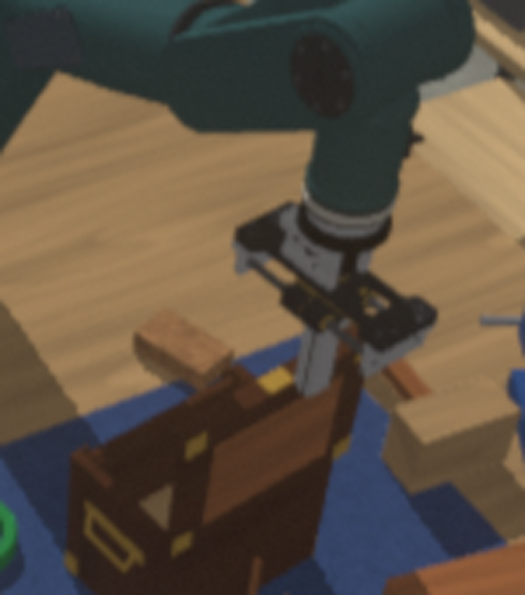

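```bash
python3 -m creep '[[0,20,0,0,0,0,255],[0,40,0,0,0,0,255],[0,59,0,0,0,0,255],[0,59,0,0,0,0,255]]'
cat > lid.py <<'E'
from h import *
from bench import robot
def w(th,d=.121,e=.0125):
    return chest(CH,[.075-d*np.cos(th)+.012*np.sin(th)+e,0,.176+d*np.sin(th)+.012*np.cos(th)])[0]
if __name__=="__main__":
    o=robot.get_obs(); R0=Ro.from_euler("xyz",o["ee_rot"]); print(o["time"],o["tool_pos"],o["wrist_force"].round(1),o["joint_positions"].round(2))
    for th in (91,85,80,75,70,65,60,55,50,45,40,35,30,25,20,15,10,5,2,0): print(th,(R0.inv().apply(w(np.radians(th))-o["tool_pos"])*1000).round(0))
E
python3 lid.py
```

```text
time: 21.72
tool_pos: [0.6855, 0.2027, 0.2989]
ee_rot: [-1.569, 0.008, 0.162]
wrist_force: [-0.2, -0.5, -0.2]
width: 0.0005
21.725 [0.68546738 0.20272499 0.29889773] [-0.2 -0.5 -0.2] [0.21 0.5  0.67 0.   1.98 0.05]
91 [-18.   2.  -0.]
85 [-31.   2.  -0.]
80 [-42.   2.  -0.]
75 [-52.   3.  -0.]
70 [-63.   6.  -0.]
65 [-73.   9.  -0.]
60 [-83.  13.  -0.]
55 [-92.  18.  -0.]
50 [-101.   23.   -0.]
45 [-109.   30.   -0.]
40 [-117.   37.   -0.]
35 [-124.   45.   -0.]
30 [-131.   53.   -0.]
25 [-137.   62.   -0.]
20 [-142.   71.   -1.]
15 [-146.   81.   -1.]
10 [-149.   91.   -1.]
5 [-151.  102.   -1.]
2 [-152.  108.   -1.]
0 [-153.  112.   -1.]
```

```bash
python3 -m creep '[[-12,1,0,0,0,0,255],[-22,2,0,0,0,0,255],[-32,2,0,0,0,0,255],[-42,2,0,0,0,0,255],[-52,3,0,0,0,0,255]]'; python3 lid.py
```

```text
time: 22.35
tool_pos: [0.6349, 0.1945, 0.3004]
ee_rot: [-1.569, -0.001, 0.161]
wrist_force: [2.4, -0.1, 2.3]
width: 0.0006
22.35 [0.63491398 0.19445835 0.30038198] [ 2.4 -0.1  2.3] [0.21 0.36 0.86 0.   1.92 0.05]
91 [33.  4. -0.]
85 [20.  3. -0.]
80 [ 9.  3. -0.]
75 [-1.  4. -0.]
70 [-11.   7.  -0.]
65 [-22.  10.  -0.]
60 [-31.  14.  -0.]
55 [-41.  18.  -0.]
50 [-50.  24.  -0.]
45 [-58.  30.  -0.]
40 [-66.  37.  -0.]
35 [-74.  45.  -0.]
30 [-80.  53.  -0.]
25 [-86.  62.  -1.]
20 [-91.  72.  -1.]
15 [-95.  81.  -1.]
10 [-99.  91.  -1.]
5 [-101.  102.   -1.]
2 [-102.  108.   -1.]
0 [-102.  112.   -1.]
```

```bash
python3 -m creep '[[-11,3,0,0,0,0,255],[-21,6,0,0,0,0,255],[-31,10,0,0,0,0,255],[-40,15,0,0,0,0,255],[-49,21,0,0,0,0,255]]'; python3 -m creep '[[-8,7,0,0,0,0,255],[-16,14,0,0,0,0,255],[-23,22,0,0,0,0,255],[-30,30,0,0,0,0,255],[-36,39,0,0,0,0,255]]'; python3 lid.py | tail -n 9
python3 - <<'E'
from h import *
from bench import robot
im=robot.snapshot("scene")["color"]
cv2.imwrite("pics/s11.png",cv2.resize(im[60:230,270:420],None,fx=3.5,fy=3.5,interpolation=cv2.INTER_CUBIC))
E
```

```text
time: 22.98
tool_pos: [0.5855, 0.1865, 0.2789]
ee_rot: [-1.569, 0.002, 0.162]
wrist_force: [0.9, -0.0, 3.0]
width: 0.0006
time: 23.6
tool_pos: [0.5504, 0.1809, 0.2386]
ee_rot: [-1.569, 0.002, 0.162]
wrist_force: [-0.4, 0.4, 2.1]
width: 0.0005
35 [ 12. -17.  -1.]
30 [ 5. -8. -1.]
25 [-0.  1. -1.]
20 [-5. 10. -1.]
15 [-10.  20.  -1.]
10 [-13.  30.  -1.]
5 [-15.  40.  -1.]
2 [-16.  46.  -1.]
0 [-17.  51.  -1.]
```

View pics/s11.png

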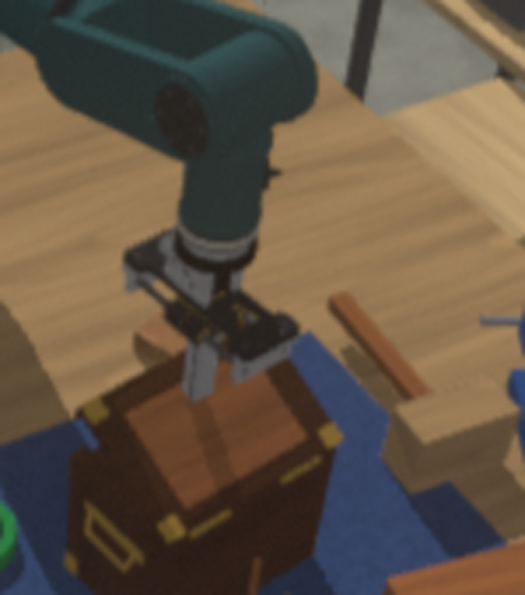

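The lid is following the finger and is about 25° from shut. I'll press it down the rest of the way.

```bash
python3 -m creep '[[-5,9,0,0,0,0,255],[-9,18,0,0,0,0,255],[-12,27,0,0,0,0,255],[-14,36,0,0,0,0,255],[-16,43,0,0,0,0,255]]'; python3 -m creep '[[0,3,0,0,0,0,255],[0,5,0,0,0,0,255],[0,7,0,0,0,0,255]]';python3 lid.py | tail -n 3
```

```text
time: 24.28
tool_pos: [0.5353, 0.1785, 0.1955]
ee_rot: [-1.569, 0.001, 0.162]
wrist_force: [1.0, 0.5, 1.3]
width: 0.0003
time: 24.65
tool_pos: [0.5354, 0.1785, 0.1895]
ee_rot: [-1.569, 0.001, 0.162]
wrist_force: [-0.7, 0.0, 1.8]
width: 0.0005
5 [-0. -9. -1.]
2 [-1. -3. -1.]
0 [-2.  2. -1.]
```

```bash
python3 -m creep '[[0,2,0,0,0,0,255],[0,3,0,0,0,0,255]]';python3 -m creep '[[0,1,0,0,0,0,255],[0,2,0,0,0,0,255]]'
```

```text
time: 24.9
tool_pos: [0.5355, 0.1785, 0.1882]
ee_rot: [-1.569, -0.0, 0.162]
wrist_force: [-4.2, -0.6, 8.6]
width: 0.0004
time: 25.15
tool_pos: [0.5355, 0.1786, 0.1882]
ee_rot: [-1.569, -0.002, 0.162]
wrist_force: [-6.3, -1.5, 13.4]
width: 0.0004
```

```bash
python3 -m creep '[[0,2,0,0,0,0,255],[0,2,0,0,0,0,255],[0,0,0,0,0,0,255]]';python3 -m creep '[[0,-20,0,0,0,0,255],[0,-60,0,0,0,0,255],[0,-100,0,0,0,0,255],[-40,-120,0,0,0,0,255],[-100,-120,0,0,0,0,255]]'; python3 -m creep '[[-60,0,0,0,0,0,255],[-110,0,-60,0,0,0,255],[-130,0,-120,0,0,0,255]]'
python3 - <<'E'
from h import *
from bench import robot
for c in ("top","scene"):
    im=robot.snapshot(c)["color"]; cv2.imwrite(f"pics/{c}12.png",im)
    for n in ("lid_edge","front_panel_mid","lock_plate","drawer_front"): print(c,n,[(np.round(d["point"],3).tolist(),round(d["p"],2)) for d in robot.landmark_of(n,c)])
print("pred lid_edge",chest(CH,lidpt(0,.158,0,.006)))
print(robot.get_obs()["time"])
E
```

```text
time: 25.52
tool_pos: [0.5355, 0.1785, 0.1882]
ee_rot: [-1.569, -0.002, 0.162]
wrist_force: [-2.5, -0.8, 6.7]
width: 0.0006
time: 26.15
tool_pos: [0.4376, 0.1623, 0.3061]
ee_rot: [-1.569, -0.002, 0.161]
wrist_force: [-0.4, 0.0, -0.3]
width: 0.0004
time: 26.52
tool_pos: [0.3301, 0.0376, 0.305]
ee_rot: [-1.57, -0.001, 0.166]
wrist_force: [1.3, -1.0, 0.1]
width: 0.0004
top lid_edge [([0.488, 0.169, 0.179], 0.76)]
top front_panel_mid [([0.511, 0.173, 0.094], 0.5)]
top lock_plate [([0.498, 0.174, 0.127], 0.55)]
top drawer_front []
scene lid_edge [([0.488, 0.168, 0.181], 0.8), ([0.639, 0.194, 0.173], 0.68)]
scene front_panel_mid [([0.64, 0.197, 0.175], 0.46)]
scene lock_plate []
scene drawer_front []
pred lid_edge [[0.48508675 0.16961274 0.182     ]]
27.025
```

View pics/top12.png

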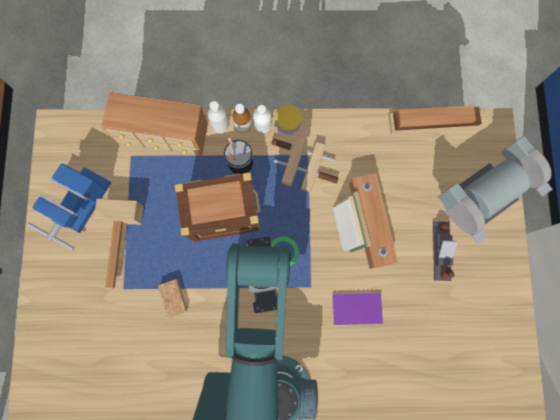

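View pics/scene12.png

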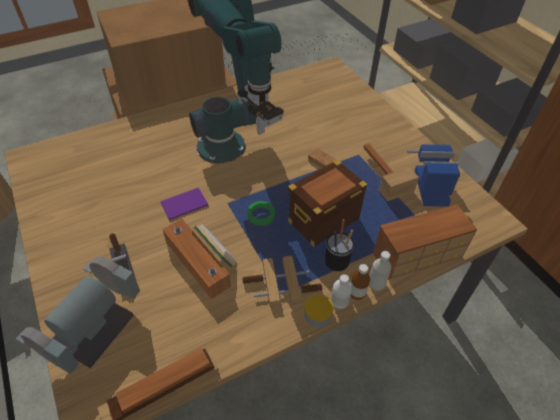

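Run:
```python
import cv2,numpy as np
t=cv2.imread("pics/top12.png"); s=cv2.imread("pics/scene12.png")
f=lambda im,x,y,w,h:cv2.resize(im[y:y+h,x:x+w],(390,290),interpolation=cv2.INTER_CUBIC)
cv2.imwrite("pics/m12.png",np.vstack([np.hstack([f(t,165,165,107,80),f(t,320,165,107,80)]),np.hstack([f(s,275,155,107,80),f(s,150,210,107,80)])]))
```

```text
(no output)
```

View pics/m12.png

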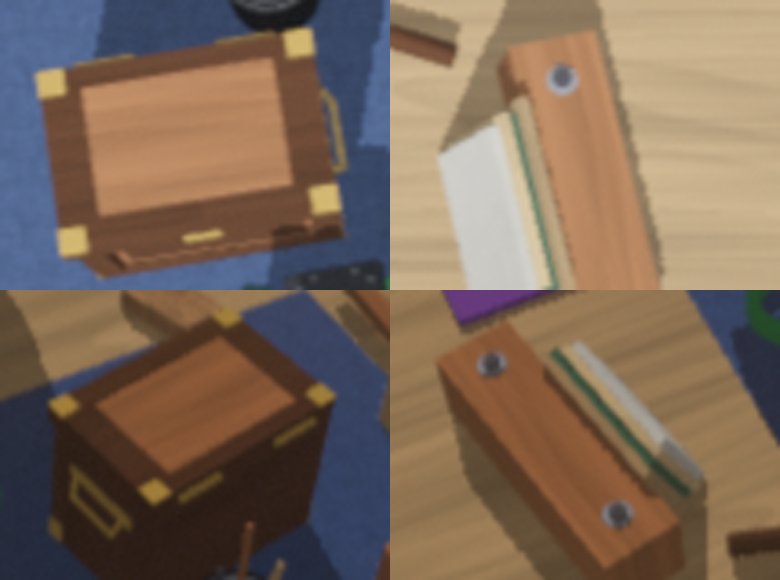

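The lid sits flat, the panel closes the front, and all four other boards are still leaning. The bystanders are in place and the arm is clear, so I'll hand it in.

```bash
python3 -c "
from bench import robot
print(robot.close_job(), robot.get_obs()['time'])"
```

```text
the job is handed in; nothing more can be done
the job is handed in; nothing more can be done
```

The chest is closed up and the job was handed in at about 27 s. I pushed the drawer home, drew the mahogany panel along its lean and lowered it down the grooves until it touched the bottom. Then I released it and swung the lid shut from behind.

**Last checks:**
- **Lid:** The fingertip stopped at z = 0.188 m, which is the shut height. Both cameras put the lid edge within 3 mm of the shut position.
- **Panel:** The top camera put the panel centre at z = 0.094 m as required, about 4–6 mm fore-and-aft from where I released it. It put the lock plate on the outer side.
- **Boards and bystanders:** The last pictures show the four other boards still leaning and the bystanders where they were. I judged this by eye and did not measure it.

**Readings that failed or disagreed:**
- **Drawer push:** The wrist force peaked at about 75 N when the drawer hit its stop. The wrist limit is 120 N, and only the fingertips touched it.
- **Panel detection:** After the lid was shut, the scene camera's panel reading fell on the hinge line, so I ignored it.
- **Drawer detection:** The drawer front was hidden behind the panel at the end. It was last checked, and found home, before the panel went in.

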